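# Set the blade gauge in the long gap of the check fixture

## Task

On the gap-check fixture, first slide the carrier by its knob until the scribed line of the long gap stands in line with the fixed pointer. Then take the broad gauge from the rack, slip its blade into that long gap until its shoulder sits flat on the rim, and let go, leaving it standing there with the carrier still lined up. Leave the narrow gauge in the rack.

Things in the scene. Friction and masses are not known exactly. Their poses are not given: they have to be found in the camera images.
- carrier (a joint): Position (m) of the black carrier plate, 186 x 170 mm, on its slide: 0 at one end stop, 0.12 at the other; grows along +y of long_gap. About 4 N of friction; it stays where it is left. It starts below 0.03 and must go to a larger value (0.06 to 0.11).
- fixture: Fixed aluminium base plate of the check fixture, 260 x 310 x 20 mm (x, y, z). Origin: centre of its underside, on the table. y is the slide direction, x points away from the robot, z up. The carrier on it is 46 mm above the table; the rim of the gap row 80 mm.
- carrier_knob (a point): Centre of the top of the carrier's upright dark steel knob: 24 mm diameter, top 88 mm above the table, 42 mm above the carrier plate. It is 82 mm from the gap row towards the robot and 30 mm along +y from the long gap. Axes as long_gap. Grip it with the fingers closing along y: towards +x the moulded cover begins 34 mm from its axis.
- long_gap (a point): Centre of the long gap's mouth, at rim height, between black moulded cover (robot side) and aluminium rail. 36 mm long (y, the slide direction), 7.5 mm wide (x), 34 mm deep, 2.5 mm bevels on the long sides. x points away from the robot, z up. Moves with the carrier. A thin scribed line at its middle runs along x to the carrier's rear edge. The other gap, 64 mm along +y, is only 20 mm long.
- pointer_tip (a point): Tip of the small fixed steel pointer at the rear of the fixture base, 72 mm behind the gap row (+x), 4 mm above the carrier and 30 mm below the rim. Axes parallel to long_gap. Lined up when the long gap's centre and this tip have the same place along y.
- broad_gauge: Gauge to use, with the broader grey handle. Origin: centre of its shoulder's underside; z up, y along the blade's width. Steel blade below: 30 wide (y), 4 thick (x), 25 mm long. Shoulder above: 50 (y) x 28 (x) x 6 mm; handle on it: 42 (y) x 16 (x) mm, 6 to 56 mm above the origin; grip it across the 16 mm. Same either way round. About 0.15 kg. It hangs loose and upright in a rack slot.
- narrow_gauge: The other gauge, not to be used: same shape but blade 16 mm, shoulder 36 mm and handle 28 mm wide along y. It hangs in the rack 90 mm from the broad one, along y; which place holds which varies.
- rack: Fixed aluminium gauge rack, a small stand 80 x 190 mm (x, y), top 45 mm above the table. Origin: centre of its underside. Two slots 36 (y) x 9 mm (x) at y = -45 and +45 mm; the gauges hang in them by their shoulders, blades along y.
Things that resemble listed ones, but are neither listed nor needed, are in the scene too. Leave any purple or yellow look-alike of the broad_gauge alone.

How it is judged:
By the outcome, as a careful person would: the job done as asked, in the order asked, and still so for the second after the job is handed in, with the robot touching nothing.
It also fails if it takes over 56 s, if anything falls off the work surface, if the arm or the gripper's body presses on something with over 40 N, if the wrist force passes 120 N, or if a joint passes its speed limit or range.

## Robot

A 7-joint arm with a two-finger parallel gripper is mounted at the origin on the work surface. World frame = base frame: x ahead of the robot, y to its left, z up, the work surface at z = 0. Lengths are in m, angles in rad, forces in N, time in s.
With the tool pointing down it reaches from about 0.4 to 0.925 m from the base axis. Payload 5.6 kg.
Tool frame: the origin (TCP) lies midway between the tips of the shut fingers; the grasp point (between the pads) lies 19 mm behind it; z points along the fingers, y is the line along which they close (so a half turn about z gives the same grasp; the last joint's range is limited). The gripper opens to 85 mm and grips with 20 to 120 N. Pads are 22 mm wide; open, the fingers measure 114 mm over their backs; the gripper's body (76 mm by 85 mm) begins 54 mm behind the grasp point. The pads swing forward as they close: fully open they stand 13 mm farther back than shut.
Start: joints at [1.095, 0.468, -0.012, 1.603, 0.006, 1.071, -0.056], TCP at [0.273, -0.59, 0.198] pointing down, gripper open.
Joint ranges: [-2.53, 2.53], [-0.31, 2.02], [-1.57, 1.55], [0.28, 2.44], [-1.29, 4.43], [0.15, 1.84], [-2.92, 2.92]. Speed limits (rad/s): [2.57, 2.57, 3.14, 3.14, 3.14, 3.14, 3.14].

## Interface

Orientations are given as a rotation vector (axis times angle).
In Python, from cell import bot, viewer, job gives the robot as it stands. The module is installed in compiled form; this text tells all that it offers.
- The arm moves only by the tool send_rows, never from a script. Its argument "targets" is a list of rows, each a list of 3 entries, a list of its own where there are three numbers: the shift along the tool's x, y, z in m, then the turn, a rotation vector about the tool's x, y, z in degrees, then the opening, from -1 (shut) to 1 (fully open). A call has 1 to 10 rows; each row shifts and turns the commanded pose from where the row before left it, along the tool's axes as they then stand; what a row does not reach is not made up. A row lasts 1/10 s, in which the tool goes at most 50 mm and 8.59 degrees, less where a joint would pass 70% of its speed; a pose out of reach is approached as far as the arm can. A call with a gripper value outside its range is refused whole. The fingers move at their own pace and stop on an object; "force" is the grip in N (left out, the last holds). Time passes only in rows, so rows that do not move let the fingers close. It gives the time, the measured TCP pose, the force, the opening and the grip force at its end, in the units of the state.
- bot.observe(): the state, without advancing time (a new reading comes with each control period).
- viewer.snapshot(name): name is "side" or "top" or "wrist"; returns a dict with "color" (480x640x3 uint8, red, green, blue), "camera_matrix" (3x3 intrinsics, pixels), "eye" and "orientation" of the camera in the world; the wrist camera has in their place "hand_eye" (4x4, takes a point from camera to tool coordinates, whose origin is the TCP and whose axes are the flange's). Camera axes: x right, y down, z forward; pixel columns grow to the right and rows downward; lengths in m; the calibration is good to about 2 mm. A picture is of the moment at which its call begins: read the wrist's pose just before it. There is no depth.
- job.hand_in(): hands the job in; it is judged then, once.
The state is a dict: "t": time; "joints": joint angles; "dq": joint speeds; "tau": joint torques, N m; "ee_pos": TCP position; "tcp_rot": TCP orientation; "ft_force": force on the tool from outside, world axes, zero at the start; "torque": the same for the moment, N m; "gripper_width": finger opening in m; "finger_force": force on a finger pad.
Only numpy, scipy, OpenCV 4.12 (cv2) and the standard library are available. Lean on these libraries where they do the work, as an engineer would, in place of code of your own. Each camera call takes 0.05 s, during which the arm holds its last target. There are 200 camera calls.

## Working session

There is one attempt and no reset: what is moved stays moved. The work goes in short steps, Python scripts to look and compute and a tool call to move; the robot and the scene stay as the last step left them, time stands still between calls to the robot, and variables do not carry over. Pictures are saved under pics/ and viewed, at most 10 in all, crops included, and the job is handed in when it is done.

Besides the shell and the picture viewer there is one more tool, called in YAML: its name, and indented under it one key for each argument. send_rows: Moves the arm, as the interface text tells. Its arguments: {"type":"object","properties":{"targets":{"type":"array"},"force":{"type":"number"}},"required":["targets"]}

```bash
mkdir -p pics; python3 - <<'E'
from cell import bot,viewer
import cv2,numpy as np,pickle
s=bot.observe();print({k:np.round(v,4) for k,v in s.items()})
for n in ["top","side"]:
    d=viewer.snapshot(n);pickle.dump(d,open(f"pics/{n}0.pkl","wb"))
    cv2.imwrite(f"pics/{n}0.png",d["color"][:,:,::-1]);print({k:np.round(v,4) for k,v in d.items() if k!="color"})
E
```

```text
{'t': np.float64(0.0), 'joints': array([ 1.095 ,  0.4684, -0.0116,  1.6036,  0.006 ,  1.0714, -0.0563]), 'dq': array([ 0.0001, -0.0003,  0.0001,  0.0007,  0.0001, -0.0017, -0.0002]), 'tau': array([ 4.00000e-04, -5.32380e+01,  2.20000e-02, -2.51307e+01,
        1.16000e-02,  7.70000e-03, -0.00000e+00]), 'ee_pos': array([ 0.2723, -0.5895,  0.1974]), 'tcp_rot': array([-3.0666e+00, -6.7410e-01,  9.0000e-04]), 'ft_force': array([ 0.0996,  0.1545, -0.1557]), 'torque': array([-0.0523,  0.0009,  0.0036]), 'finger_force': np.float64(0.0), 'gripper_width': np.float64(0.0853)}
{'camera_matrix': array([[537.0253,   0.    , 327.4747],
       [  0.    , 537.0253, 236.5594],
       [  0.    ,   0.    ,   1.    ]]), 'eye': array([0.4198, 0.1131, 1.1743]), 'orientation': array([-2.1881,  2.1669, -0.12  ])}
{'camera_matrix': array([[538.224 ,   0.    , 313.7211],
       [  0.    , 538.224 , 237.8661],
       [  0.    ,   0.    ,   1.    ]]), 'eye': array([ 0.3742, -0.6912,  0.7714]), 'orientation': array([-2.2604,  0.2373, -0.0882])}
```

View pics/top0.png

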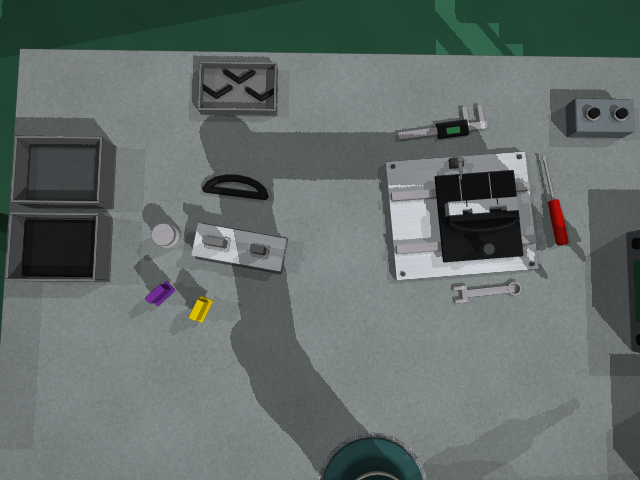

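View pics/side0.png

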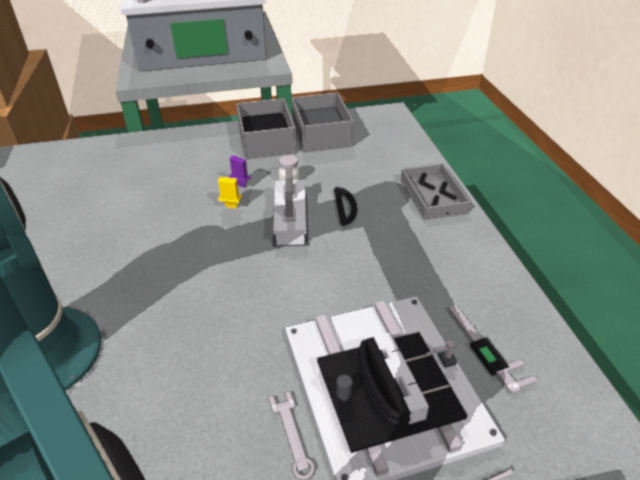

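The top view shows the rack at about (240,247), with grey handles at (215,242) and (259,250). The purple look-alike is at (160,293) and the yellow one at (201,309). On the fixture, the knob is at about (489,248), the scribed lines at about (462,185) and (491,185), and the pointer at about (456,162). Next I'll take one enlarged crop of the fixture and rack.

```bash
python3 - <<'E'
import cv2,numpy as np
im=cv2.imread("pics/top0.png")
a=cv2.resize(im[145:285,380:545],None,fx=4,fy=4,interpolation=cv2.INTER_CUBIC)[:560]
b=cv2.resize(im[215:280,185:295],None,fx=7,fy=7,interpolation=cv2.INTER_CUBIC)
cv2.imwrite("pics/fix.png",a);cv2.imwrite("pics/rack.png",b);print(a.shape,b.shape)
E
```

```text
(560, 660, 3) (455, 770, 3)
```

View pics/fix.png

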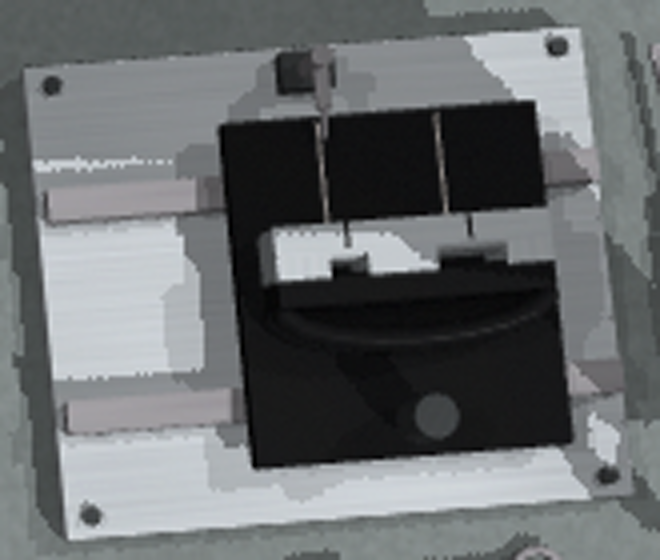

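View pics/rack.png

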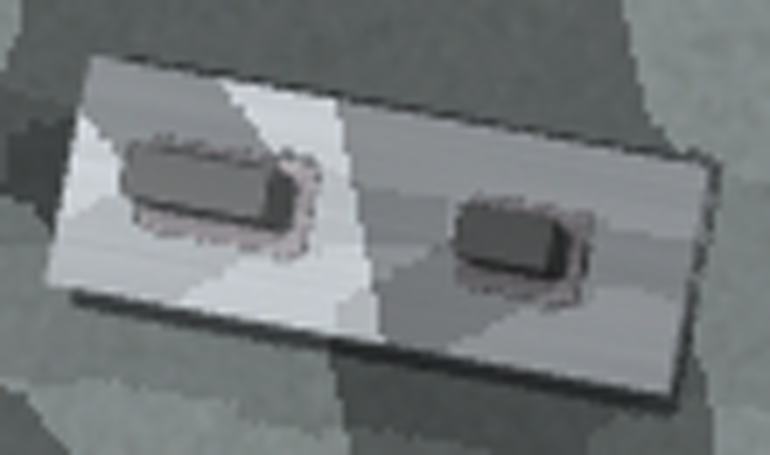

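The fixture crop shows four bolts, the pointer tip at crop (322,135), the long gap at crop (473,256) with its line at (440,165), and the knob top at crop (437,415). In the rack crop, the left handle is the broader one (length 21 px against 14 px), so it is the broad gauge. The shoulders confirm this.

```bash
cat > h.py <<'E'
import numpy as np,pickle,cv2
from scipy.spatial.transform import Rotation as R
def cam(n):
    d=pickle.load(open(f"pics/{n}.pkl","rb"));return d["camera_matrix"],np.array(d["eye"]),R.from_rotvec(d["orientation"]).as_matrix()
def back(c,px,z):
    K,e,M=c;r=M@np.linalg.solve(K,[*px,1]);return e+r*(z-e[2])/r[2]
def proj(c,p):
    K,e,M=c;q=K@(M.T@(np.array(p)-e));return q[:2]/q[2]
E
python3 - <<'E'
from h import *
c=cam("top0");s=cam("side0")
F=lambda x,y,z:back(c,(380+x/4,145+y/4),z)
G=lambda x,y,z:back(c,(185+x/7,215+y/7),z)
ang=lambda a,b:np.degrees(np.arctan2(*(b-a)[[1,0]]))
b=[F(51,86,.02),F(557,47,.02),F(607,475,.02),F(91,516,.02)]
print("fix ctr",np.mean(b,0),"yaw",ang(b[3],b[0]),ang(b[2],b[1]),ang(b[1],b[0])-90,ang(b[2],b[3])-90,np.linalg.norm(b[0]-b[1]),np.linalg.norm(b[0]-b[3]))
P={"pointer":F(322,135,.05),"linerear":F(437,113,.046),"linefront":F(446,212,.046),"gap":F(473,258,.08),"short":F(350,268,.08),"knob":F(437,415,.088)}
y=np.radians(np.mean([ang(b[3],b[0]),ang(b[2],b[1]),ang(b[1],b[0])-90,ang(b[2],b[3])-90]));Rf=np.array([[np.cos(y),np.sin(y)],[-np.sin(y),np.cos(y)]])
for k,v in P.items():print(k,v.round(4),"fix",(Rf@(v-np.mean(b,0))[:2]).round(4),"side px",proj(s,v).round(1))
r=[G(92,57,.045),G(718,163,.045),G(675,398,.045),G(48,285,.045)]
print("rack",np.mean(r,0),ang(r[3],r[0]),ang(r[2],r[1]),ang(r[1],r[0])-90,ang(r[2],r[3])-90,np.linalg.norm(r[0]-r[1]),np.linalg.norm(r[0]-r[3]))
h=[G(128,145,.101),G(275,165,.101),G(265,220,.101),G(122,195,.101)]
print("broad",np.mean(h,0),np.linalg.norm(h[0]-h[1]),np.linalg.norm(h[0]-h[3]),"side",proj(s,np.mean(h,0)))
a=np.radians(ang(r[1],r[0])-90)
print("rack-based",np.mean(r,0)[:2]+.045*np.array([-np.sin(a),np.cos(a)]))
E
```

```text
fix ctr [ 0.58339701 -0.19286911  0.02      ] yaw 5.0808763939722965 5.112107059524747 5.16865412213582 5.0622646659628 0.28024420370658754 0.23582095098320138
pointer [ 0.6565 -0.1835  0.05  ] fix [0.0737 0.0029] side px [426.9 354.5]
linerear [ 0.6701 -0.2466  0.046 ] fix [ 0.0816 -0.0612] side px [449.2 386.4]
linefront [ 0.6164 -0.2503  0.046 ] fix [ 0.0278 -0.0601] side px [417.5 394.7]
gap [ 0.5866 -0.2529  0.08  ] fix [-0.0021 -0.06  ] side px [401.6 386.7]
short [ 0.5807 -0.189   0.08  ] fix [-0.0024  0.0041] side px [385.  353.6]
knob [ 0.5045 -0.23    0.088 ] fix [-0.0819 -0.03  ] side px [344.6 380.7]
rack [0.50576612 0.28353427 0.045     ] -8.994849921289505 -9.391415252055756 -9.058654272299464 -9.650848559508532 0.19155456307049254 0.0698295788279731
broad [0.51361841 0.32837312 0.101     ] 0.04243766171463184 0.014422899727939817 side [288.59306999 172.13334285]
rack-based [0.51285117 0.32797302]
```

```bash
cat >> h.py <<'E'
def plan(pos,yaw,s=None):
    """turn (tool axes, deg) to a down-pointing tool with y along world yaw+90, then the shift in the turned frame"""
    if s is None:
        from cell import bot
        s=bot.observe()
    M=R.from_rotvec(s["tcp_rot"]).as_matrix();best=None
    for k in (0,180):
        a=np.radians(yaw+90+k);y=np.array([np.cos(a),np.sin(a),0]);z=np.array([0,0,-1.]);T=np.c_[np.cross(y,z),y,z]
        rv=np.degrees(R.from_matrix(M.T@T).as_rotvec())
        if best is None or np.linalg.norm(rv)<np.linalg.norm(best[0]):best=(rv,T)
    rv,T=best;d=np.array(pos)-s["ee_pos"]
    print("pos",s["ee_pos"].round(4),"turn",rv.round(2),"shift(after turn)mm",(1e3*T.T@d).round(1),"shift(now)mm",(1e3*M.T@d).round(1),"tool y",T[:,1].round(3),"q7",s["joints"][6].round(3),"t",s["t"])
E
python3 -c "
from h import *
plan([.5045,-.23,.16],5.1)"
```

```text
pos [ 0.2723 -0.5896  0.1975] turn [-0.09  0.02 19.69] shift(after turn)mm [ 263.2 -337.5   37.5] shift(now)mm [ 361.6 -229.    37.9] tool y [ 0.089 -0.996  0.   ] q7 -0.056 t 0.1
```

send_rows:
  targets:
    - [[0, 0, 0], [0, 0, 6.6], 1]
    - [[0, 0, 0], [0, 0, 6.6], 1]
    - [[0, 0, 0], [0, 0, 6.5], 1]
    - [[0.025, -0.03, 0], [0, 0, 0], 1]
    - [[0.03, -0.04, 0], [0, 0, 0], 1]
    - [[0.03, -0.04, 0], [0, 0, 0], 1]
    - [[0.03, -0.04, 0], [0, 0, 0], 1]
    - [[0.03, -0.04, 0], [0, 0, 0], 1]
    - [[0.03, -0.04, 0], [0, 0, 0], 1]
    - [[0.03, -0.04, 0], [0, 0, 0], 1]

```text
t: 1.1
ee_pos: [0.4533, -0.301, 0.1982]
tcp_rot: [-3.138, -0.139, 0.0]
ft_force: [0.9, -0.4, -0.3]
gripper_width: 0.0853
finger_force: 0.0
```

send_rows:
  targets:
    - [[0.03, -0.037, 0.01], [0, 0, 0], 1]
    - [[0.02, -0.02, 0.02], [0, 0, 0], 1]
    - [[0.008, -0.01, 0.008], [0, 0, 0], 1]
    - [[0, 0, 0], [0, 0, 0], 1]
    - [[0, 0, 0], [0, 0, 0], 1]

```text
t: 1.6
ee_pos: [0.5037, -0.2328, 0.1604]
tcp_rot: [3.138, 0.137, -0.002]
ft_force: [-0.4, -0.9, -0.2]
gripper_width: 0.0854
finger_force: 0.0
```

```bash
python3 - <<'E'
from h import *
from cell import bot,viewer
plan([.5045,-.23,.16],5.1)
s=bot.observe();d=viewer.snapshot("wrist")
pickle.dump((s,d),open("pics/w1.pkl","wb"));cv2.imwrite("pics/w1.png",d["color"][:,:,::-1]);print(np.round(d["hand_eye"],4))
from h import R
M=R.from_rotvec(s["tcp_rot"]).as_matrix();H=np.array(d["hand_eye"]);e=s["ee_pos"]+M@H[:3,3];W=M@H[:3,:3]
for p in ([.5045,-.23,.088],[.5866,-.2529,.08],[.6565,-.1835,.05]):print(proj((d["camera_matrix"],e,W),p))
E
```

```text
pos [ 0.5037 -0.2328  0.1604] turn [ 0.05  0.06 -0.11] shift(after turn)mm [ 1.  -2.7  0.4] shift(now)mm [ 1.  -2.7  0.4] tool y [ 0.089 -0.996  0.   ] q7 -1.156 t 1.6
[[-2.000e-04 -9.516e-01 -3.072e-01  7.960e-02]
 [ 1.000e+00 -1.000e-04 -5.000e-04 -1.200e-03]
 [ 4.000e-04 -3.072e-01  9.516e-01 -1.757e-01]
 [ 0.000e+00  0.000e+00  0.000e+00  1.000e+00]]
[319.19246937 237.02028524]
[367.9887012  108.66225124]
[266.00544838 -18.63519606]
```

View pics/w1.png

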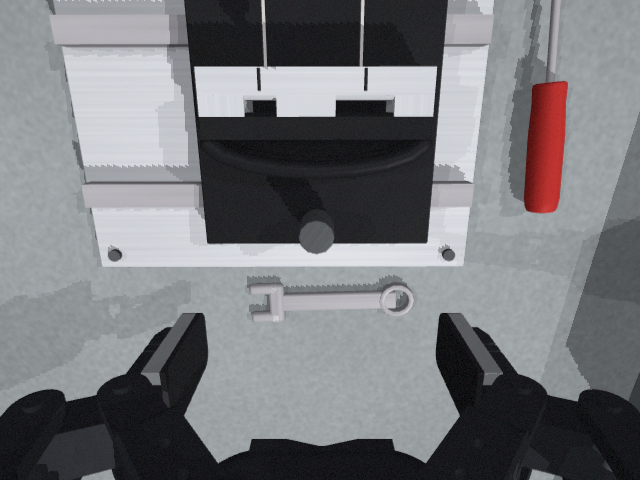

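The wrist view has the knob top at (317,232) against (319,237) predicted. The long gap is at x≈365 against 368. That agrees to 1–2 mm, so I'll descend onto the knob.

send_rows:
  targets:
    - [[0.0025, -0.003, 0.02], [0, 0, 0], 1]
    - [[0, 0, 0.03], [0, 0, 0], 1]
    - [[0, 0, 0.03], [0, 0, 0], 1]
    - [[0, 0, 0.018], [0, 0, 0], 1]
    - [[0, 0, 0.006], [0, 0, 0], 1]
    - [[0, 0, 0], [0, 0, 0], 1]

```text
t: 2.25
ee_pos: [0.5061, -0.2294, 0.0564]
tcp_rot: [3.138, 0.136, -0.001]
ft_force: [-0.1, 0.4, -0.1]
gripper_width: 0.0853
finger_force: 0.0
```

send_rows:
  targets:
    - [[0, 0, 0], [0, 0, 0], 0]
    - [[0, 0, 0], [0, 0, 0], -0.2]
    - [[0, 0, 0], [0, 0, 0], -0.5]
    - [[0, 0, 0], [0, 0, 0], -0.8]
    - [[0, 0, 0], [0, 0, 0], -1]
    - [[0, 0, 0], [0, 0, 0], -1]
    - [[0, 0, 0], [0, 0, 0], -1]
    - [[0, 0, 0], [0, 0, 0], -1]
  force: 40

```text
t: 3.05
ee_pos: [0.5068, -0.2278, 0.0563]
tcp_rot: [3.138, 0.14, -0.0]
ft_force: [0.1, 0.5, -0.0]
gripper_width: -0.0002
finger_force: 0.0
```

```bash
python3 - <<'E'
from h import *
plan([.5045,-.23,.056],5.1)
E
```

```text
pos [ 0.5068 -0.2278  0.0563] turn [-0.    0.01 -0.  ] shift(after turn)mm [-2.5  1.9  0.3] shift(now)mm [-2.5  1.9  0.3] tool y [ 0.089 -0.996  0.   ] q7 -1.185 t 3.05
```

The fingers closed on nothing, so I'll look before going further.

```bash
python3 - <<'E'
from h import *
from cell import bot,viewer
ims=[]
for n in ["wrist","side"]:
    d=viewer.snapshot(n);pickle.dump(d,open(f"pics/{n}2.pkl","wb"));ims.append(d["color"][:,:,::-1])
c=cv2.resize(ims[1][280:480,260:520],(520,400),interpolation=cv2.INTER_CUBIC)
w=cv2.resize(ims[0],None,fx=.4,fy=.4);o=np.zeros((400,780,3),np.uint8);o[:,:520]=c;o[:192,520:776]=w
cv2.imwrite("pics/m2.png",o);s=bot.observe();print(s["ee_pos"],s["gripper_width"],s["finger_force"])
E
```

```text
[ 0.50682686 -0.22785037  0.05632073] 9.713799977539305e-05 0.0
```

View pics/m2.png

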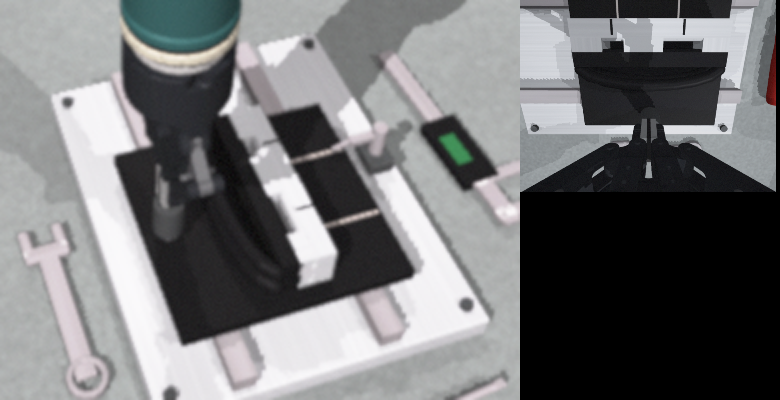

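```bash
python3 - <<'E'
from h import *
w=pickle.load(open("pics/wrist2.pkl","rb"));s=pickle.load(open("pics/side2.pkl","rb"));c=cam("side2")
a=cv2.resize(w["color"][270:450,230:420,::-1],None,fx=2.5,fy=2.5,interpolation=cv2.INTER_CUBIC)
b=cv2.resize(s["color"][330:420,310:370,::-1],None,fx=5,fy=5,interpolation=cv2.INTER_CUBIC)
o=np.zeros((450,785,3),np.uint8);o[:450,:475]=a;o[:450,480:780]=b;cv2.imwrite("pics/m3.png",o)
for p in ([.5068,-.2278,.056],[.5068,-.2278,.11],[.5045,-.23,.088],[.5045,-.23,.046]):print(proj(c,p),(proj(c,p)-[310,330])*5+[480,0])
s1,d=pickle.load(open("pics/w1.pkl","rb"))
M=R.from_rotvec(s1["tcp_rot"]).as_matrix();H=np.array(d["hand_eye"]);C=(d["camera_matrix"],s1["ee_pos"]+M@H[:3,3],M@H[:3,:3])
for z in(.088,.08,.07):print(z,back(C,(317,232),z),back(cam("top0"),(380+437/4,145+415/4),z),back(cam("side0"),(343.5,380),z))
print("edge",back(C,(317,243),.046))
E
```

```text
[345.31023393 391.58589663] [656.55116966 307.92948316]
[346.10626469 370.32736508] [660.53132346 201.63682541]
[344.64158374 380.69887389] [653.2079187  253.49436944]
[344.0733917  396.80740632] [650.3669585  334.03703162]
0.088 [ 0.50779528 -0.2282853   0.088     ] [ 0.50445423 -0.23000291  0.088     ] [ 0.50313007 -0.22843958  0.088     ]
0.08 [ 0.50536701 -0.22840591  0.08      ] [ 0.5050778  -0.23252947  0.08      ] [ 0.50463979 -0.22302172  0.08      ]
0.07 [ 0.50233166 -0.22855667  0.07      ] [ 0.50585727 -0.23568767  0.07      ] [ 0.50652695 -0.21624939  0.07      ]
edge [ 0.48624255 -0.22965467  0.046     ]
```

View pics/m3.png

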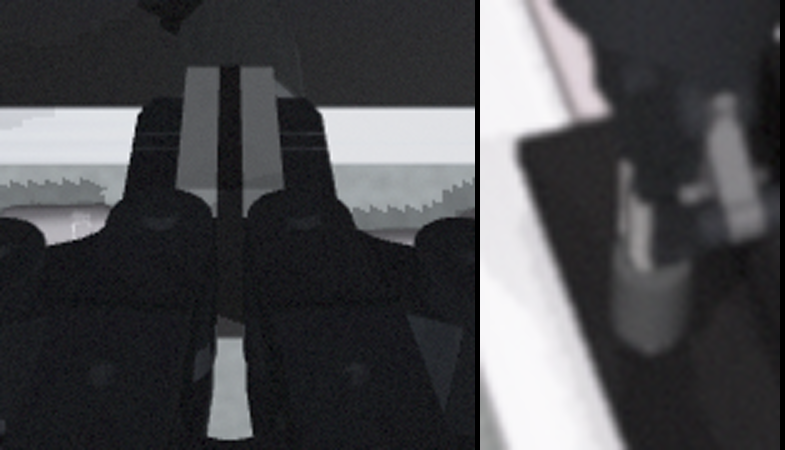

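The fingers are fully shut, and in the side view they appear just above the knob. I'll check the stated TCP height against fixture features in the wrist image.

```bash
python3 - <<'E'
from h import *
from cell import bot
s=bot.observe();w=pickle.load(open("pics/wrist2.pkl","rb"))
M=R.from_rotvec(s["tcp_rot"]).as_matrix();H=np.array(w["hand_eye"])
c=cam("top0");F=lambda x,y,z:back(c,(380+x/4,145+y/4),z)
P=[F(91,516,.02),F(607,475,.02),[.5866,-.2529,.08],[.5807,-.189,.08]]
for dz in(0,.01,.02,.03,.04):
    C=(w["camera_matrix"],s["ee_pos"]+[0,0,dz]+M@H[:3,3],M@H[:3,:3]);print(dz,*[proj(C,p).round(0) for p in P])
g=cv2.cvtColor(w["color"],cv2.COLOR_RGB2GRAY)
for lo in (0,480):
    r=g[295:345,lo:lo+90];m=cv2.moments((r<80).astype(np.uint8),True) ;print(lo+m["m10"]/max(m["m00"],1),295+m["m01"]/max(m["m00"],1),m["m00"])
s1,d=pickle.load(open("pics/w1.pkl","rb"));M=R.from_rotvec(s1["tcp_rot"]).as_matrix()
C=(d["camera_matrix"],s1["ee_pos"]+M@H[:3,3],M@H[:3,:3]);print("w1",*[proj(C,p).round(0) for p in P])
print(s["joints"],s1["joints"])
E
```

```text
0 [ 43. 318.] [511. 319.] [413. 118.] [237. 118.]
0.01 [ 53. 310.] [504. 311.] [407. 117.] [242. 118.]
0.02 [ 63. 303.] [497. 303.] [402. 117.] [247. 117.]
0.03 [ 72. 296.] [491. 296.] [398. 117.] [251. 117.]
0.04 [ 81. 290.] [485. 290.] [394. 116.] [254. 117.]
39.81818181818182 318.59504132231405 121.0
490.97872340425533 307.79255319148933 188.0
w1 [118. 254.] [450. 253.] [368. 109.] [263. 109.]
[ 0.44242291  0.50423584 -0.10097815  1.93386148  0.07512204  0.70714155
 -1.18510696] [ 0.4608124   0.35780878 -0.10943401  1.86828427  0.04960148  0.91863439
 -1.1555638 ]
```

The TCP pose checks out: the bolts and gap reproject within about 3 px. The knob seems to stand exactly where the fingers shut, yet they felt nothing. I'll open again and close in small steps, watching the width.

send_rows:
  targets:
    - [[0, 0, 0], [0, 0, 0], 1]
    - [[0, 0, 0], [0, 0, 0], 1]
    - [[0, 0, 0], [0, 0, 0], 1]
    - [[0, 0, 0], [0, 0, 0], 1]
    - [[0, 0, 0], [0, 0, 0], 1]
    - [[0, 0, 0], [0, 0, 0], 1]

```text
t: 3.75
ee_pos: [0.5068, -0.2279, 0.0564]
tcp_rot: [3.138, 0.14, -0.0]
ft_force: [0.5, 0.4, -0.3]
gripper_width: 0.0847
finger_force: 0.0
```

send_rows:
  targets:
    - [[0, 0, 0], [0, 0, 0], -0.3]
    - [[0, 0, 0], [0, 0, 0], -0.3]
    - [[0, 0, 0], [0, 0, 0], -0.3]
    - [[0, 0, 0], [0, 0, 0], -0.3]
  force: 40

```text
t: 4.15
ee_pos: [0.5068, -0.2279, 0.0563]
tcp_rot: [3.138, 0.14, -0.0]
ft_force: [-0.9, -0.3, -0.3]
gripper_width: 0.0301
finger_force: 0.0
```

```bash
python3 - <<'E'
from h import *
from cell import bot,viewer
s=bot.observe();w=viewer.snapshot("wrist");pickle.dump((s,w),open("pics/w4.pkl","wb"))
d=viewer.snapshot("side")
a=cv2.resize(w["color"][250:450,200:440,::-1],None,fx=2,fy=2,interpolation=cv2.INTER_CUBIC)
b=cv2.resize(d["color"][330:410,310:370,::-1],None,fx=5,fy=5,interpolation=cv2.INTER_CUBIC)
o=np.zeros((400,780,3),np.uint8);o[:,:480]=a;o[:400,480:]=b;o=(255*(o/255.)**.6).astype(np.uint8);cv2.imwrite("pics/m4.png",o);print(s["ee_pos"],s["gripper_width"],s["finger_force"])
E
```

```text
[ 0.50681245 -0.22785401  0.05634118] 0.030105568648319078 0.0
```

View pics/m4.png

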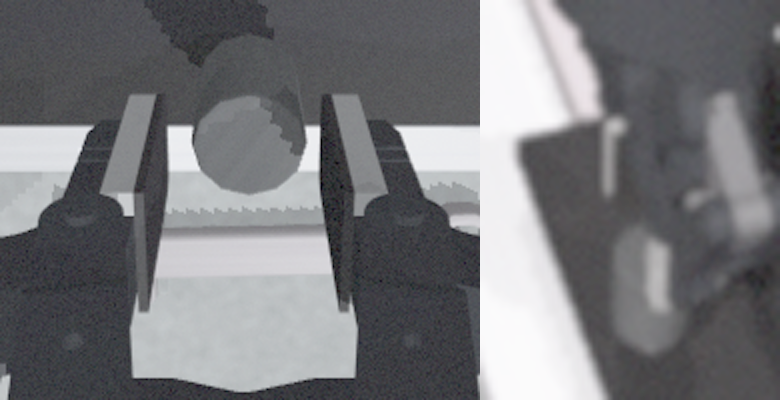

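```bash
python3 - <<'E'
from h import *
s,w=pickle.load(open("pics/w4.pkl","rb"));print(w["camera_matrix"])
M=R.from_rotvec(s["tcp_rot"]).as_matrix();H=np.array(w["hand_eye"]);C=(w["camera_matrix"],s["ee_pos"]+M@H[:3,3],M@H[:3,:3])
print(proj(C,s["ee_pos"]))
for y in(-.012,0,.012):
  for x in (-.012,0,.012): print(proj(C,[.5045+x,-.23+y,.088]).round(0),end=" ")
print()
for p in ([.507,-.23+.015,.056],[.507,-.23-.015,.056]):print(proj(C,p))
for z in(.03,.04,.05,.06,.088):print(z,back(C,(324.5,321.5),z).round(4),np.linalg.norm(back(C,(296,321.5),z)-back(C,(352.5,321.5),z)).round(4))
E
```

```text
[[397.77398416   0.         321.445595  ]
 [  0.         397.77398416 239.32305691]
 [  0.           0.           1.        ]]
[324.07553748 284.49872685]
[355. 350.] [358. 325.] [362. 298.] [327. 348.] [329. 322.] [332. 296.] [298. 346.] [300. 320.] [302. 293.] 
[297.52050233 281.67758176]
[359.42154899 286.73544393]
0.03 [ 0.472  -0.2314  0.03  ] 0.0323
0.04 [ 0.4776 -0.2308  0.04  ] 0.0307
0.05 [ 0.4833 -0.2303  0.05  ] 0.0291
0.06 [ 0.4889 -0.2297  0.06  ] 0.0275
0.088 [ 0.5047 -0.228   0.088 ] 0.023
```

The knob now stands centred between the pads at 30 mm opening. Back-projected, it is at (0.505,-0.228,0.088) with a 23 mm diameter, as it should be. I'll close slowly with a firmer grip.

send_rows:
  targets:
    - [[0, 0, 0], [0, 0, 0], -0.4]
    - [[0, 0, 0], [0, 0, 0], -0.45]
    - [[0, 0, 0], [0, 0, 0], -0.5]
    - [[0, 0, 0], [0, 0, 0], -0.5]
  force: 40

```text
t: 4.65
ee_pos: [0.5069, -0.2279, 0.0564]
tcp_rot: [3.138, 0.14, -0.0]
ft_force: [0.1, 0.8, 0.2]
gripper_width: 0.0213
finger_force: 0.0
```

send_rows:
  targets:
    - [[0, 0, 0], [0, 0, 0], -0.55]
    - [[0, 0, 0], [0, 0, 0], -0.6]
    - [[0, 0, 0], [0, 0, 0], -0.6]
  force: 40

```text
t: 4.95
ee_pos: [0.5068, -0.2279, 0.0564]
tcp_rot: [3.138, 0.14, -0.0]
ft_force: [-0.0, 0.1, -0.1]
gripper_width: 0.0167
finger_force: 0.0
```

The pads pass "through" the knob at 16.7 mm with no force, which is odd. I'll try a small 12 mm slide while shut to see whether the knob reacts at all.

send_rows:
  targets:
    - [[0, 0, 0], [0, 0, 0], -1]
    - [[0, 0, 0], [0, 0, 0], -1]
    - [[0, -0.004, 0], [0, 0, 0], -1]
    - [[0, -0.004, 0], [0, 0, 0], -1]
    - [[0, -0.004, 0], [0, 0, 0], -1]
    - [[0, 0, 0], [0, 0, 0], -1]
  force: 60

```text
t: 5.55
ee_pos: [0.5058, -0.2148, 0.0564]
tcp_rot: [-3.138, -0.142, 0.0]
ft_force: [-0.4, -0.7, -0.4]
gripper_width: -0.0003
finger_force: 0.0
```

```bash
cat >> h.py <<'E'
def lines(w,s,show=True):
    """y(fixture) of scribed lines and where, from the wrist picture"""
E
python3 - <<'E'
from h import *
from cell import bot,viewer
s=bot.observe();w=viewer.snapshot("wrist");pickle.dump((s,w),open("pics/w5.pkl","wb"));t=viewer.snapshot("top");pickle.dump(t,open("pics/top5.pkl","wb"))
a=pickle.load(open("pics/top0.pkl","rb"))["color"].astype(int);b=t["color"].astype(int)
# line columns in top image, rows 175-195
for im in(a,b):
    g=im[176:194,436:520].sum(2);print([int(x)+436 for x in np.where(g.max(0)>200)[0]], g.max(0)[np.where(g.max(0)>200)[0]])
s0,w4=pickle.load(open("pics/w4.pkl","rb"))
for q in(w4,w):
    g=q["color"][5:25].sum(2).mean(0);print([int(i) for i in np.where(g>250)[0]][:60])
print(s["ee_pos"],s["gripper_width"],s["finger_force"],s["ft_force"])
E
```

```text
[459, 460, 461, 489, 490, 491, 514, 515, 516, 517, 518, 519] [388 387 296 388 388 218 307 557 557 555 555 557]
[459, 460, 461, 488, 489, 490, 491, 514, 515, 516, 517, 518, 519] [571 582 563 217 584 575 225 331 571 569 570 567 569]
[0, 1, 2, 3, 4, 5, 6, 7, 8, 9, 10, 11, 12, 13, 14, 15, 16, 17, 18, 19, 20, 21, 22, 23, 24, 25, 26, 27, 28, 29, 30, 31, 32, 33, 34, 35, 36, 37, 38, 39, 40, 41, 42, 43, 44, 45, 46, 47, 48, 49, 50, 51, 52, 53, 54, 55, 56, 57, 58, 59]
[0, 1, 2, 3, 4, 5, 6, 7, 8, 9, 10, 11, 12, 13, 14, 15, 16, 17, 18, 19, 20, 21, 22, 23, 24, 25, 26, 27, 28, 29, 30, 31, 32, 33, 34, 35, 36, 37, 38, 39, 40, 41, 42, 43, 44, 45, 46, 47, 48, 49, 50, 51, 52, 53, 54, 55, 56, 57, 58, 59]
[ 0.50578019 -0.21484923  0.05635752] -0.00028158488327484414 0.0 [-0.38150198 -0.71675699 -0.35653707]
```

The carrier didn't move: the line columns are unchanged at 460 and 489 in the top view, and there was no force. Maybe only gripping fails, so I'll try pushing the knob from outside. That means lifting the shut fingers, going to its −y side, lowering further and pushing towards +y.

send_rows:
  targets:
    - [[0, 0, -0.03], [0, 0, 0], -1]
    - [[0, 0, -0.03], [0, 0, 0], -1]
    - [[0, 0.03, 0], [0, 0, 0], -1]
    - [[0, 0.027, 0], [0, 0, 0], -1]
    - [[0, 0, 0.03], [0, 0, 0], -1]
    - [[0, 0, 0.027], [0, 0, 0], -1]
    - [[0, 0, 0.008], [0, 0, 0], -1]
    - [[0, 0, 0], [0, 0, 0], -1]

```text
t: 6.45
ee_pos: [0.51, -0.2723, 0.0502]
tcp_rot: [-3.137, -0.14, 0.004]
ft_force: [0.6, 0.3, 0.6]
gripper_width: -0.0002
finger_force: 0.0
```

send_rows:
  targets:
    - [[0, -0.005, 0], [0, 0, 0], -1]
    - [[0, -0.005, 0], [0, 0, 0], -1]
    - [[0, -0.005, 0], [0, 0, 0], -1]
    - [[0, -0.005, 0], [0, 0, 0], -1]
    - [[0, -0.005, 0], [0, 0, 0], -1]
    - [[0, -0.005, 0], [0, 0, 0], -1]

```text
t: 7.05
ee_pos: [0.5086, -0.2439, 0.0519]
tcp_rot: [3.136, 0.139, 0.002]
ft_force: [1.5, -4.6, 0.0]
gripper_width: 0.0002
finger_force: 2.3
```

```bash
python3 - <<'E'
from h import *
from cell import bot,viewer
s=bot.observe();t=viewer.snapshot("top");pickle.dump(t,open("pics/top6.pkl","wb"))
w=viewer.snapshot("wrist");pickle.dump((s,w),open("pics/w6.pkl","wb"))
g=t["color"].astype(int)[176:194,436:520].sum(2);i=np.where(g.max(0)>200)[0];print(i+436,g.max(0)[i])
print(s["ee_pos"],s["ft_force"],s["t"])
E
```

```text
[457 458 459 460 461 487 488 489 513 514 515 516 517 518 519] [267 558 394 352 558 414 557 383 536 570 567 569 593 607 608]
[ 0.50860508 -0.24389895  0.05191299] [ 1.51632675 -4.60140213  0.0122954 ] 7.05
```

Pushing from outside works: there is −4.6 N in y, and the scribed lines have started to shift left (489 → 488). I'll slide the carrier that way, pushing on the knob.

send_rows:
  targets:
    - [[0, -0.005, 0], [0, 0, 0], -1]
    - [[0, -0.005, 0], [0, 0, 0], -1]
    - [[0, -0.006, 0], [0, 0, 0], -1]
    - [[0, -0.006, 0], [0, 0, 0], -1]
    - [[0, -0.006, 0], [0, 0, 0], -1]
    - [[0, -0.006, 0], [0, 0, 0], -1]
    - [[0, -0.005, 0], [0, 0, 0], -1]
    - [[0, -0.004, 0], [0, 0, 0], -1]
    - [[0, -0.002, 0], [0, 0, 0], -1]
    - [[0, 0, 0], [0, 0, 0], -1]

```text
t: 8.15
ee_pos: [0.504, -0.1972, 0.0512]
tcp_rot: [-3.138, -0.14, 0.001]
ft_force: [0.4, -2.4, 0.8]
gripper_width: -0.0
finger_force: 1.0
```

```bash
cat > m.py <<'E'
from h import *
from cell import bot,viewer
def seg(pref):
    s=bot.observe();t=viewer.snapshot("top");pickle.dump(t,open(f"pics/{pref}.pkl","wb"))
    w=viewer.snapshot("wrist");pickle.dump((s,w),open(f"pics/w{pref}.pkl","wb"))
    g=t["color"].astype(int)[176:196,425:520].sum(2);i=np.where(g.max(0)>150)[0];print(i+425,g.max(0)[i])
    print(s["ee_pos"],s["ft_force"],s["t"]);return s,t,w
E
python3 - <<'E'
from m import *
s,t,w=seg("top7")
a=cv2.resize(t["color"][145:260,400:530,::-1],None,fx=5,fy=5,interpolation=cv2.INTER_CUBIC)
cv2.imwrite("pics/m7.png",a)
E
```

```text
[425 426 427 428 429 430 435 436 437 460 461 465 466 467 491 492 493 494
 495 496 497 498 499 500 501 502 503 504 505 506 507 508 509 510 511 512
 513 514 515 516 517 518 519] [256 258 255 182 189 191 336 596 409 361 573 468 594 408 577 601 601 601
 599 603 644 643 646 645 644 642 643 642 641 640 638 634 634 633 630 632
 629 632 629 629 626 625 627]
[ 0.50403528 -0.19715065  0.05121298] [ 0.3773886  -2.41209122  0.80620857] 8.15
```

View pics/m7.png

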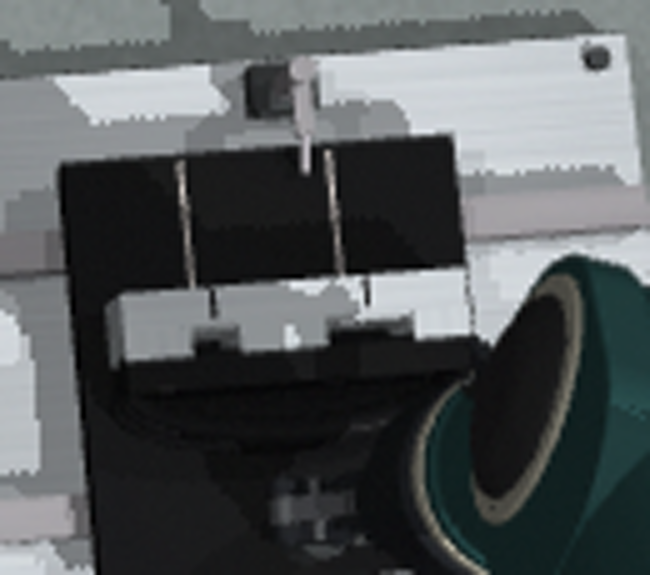

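The crop shows the pointer tip at crop (306,172) and the long gap's line just right of it at crop x≈332, about 10–11 mm short. I'll measure that sub-pixel.

```bash
cat >> m.py <<'E'
yaw=np.radians(5.1);Rf=np.array([[np.cos(yaw),np.sin(yaw)],[-np.sin(yaw),np.cos(yaw)]]);FC=np.array([.5834,-.1929])
def gap_err(t,c,tip=179,win=12,lx=466.,px=461.):
    """remaining slide (mm, +y) from the top picture: sub-pixel centroids of pointer needle and line"""
    g=t["color"].astype(float).sum(2);P=[];L=[]
    for v in range(181,197):
        x0=lx+(v-181)*.1;u=np.arange(int(x0)-4,int(x0)+5);q=np.clip(g[v,u]-90,0,None)
        if q.max()>80:L.append((Rf@(back(c,((u*q).sum()/q.sum(),v),.046)[:2]-FC))*1e3)
    for v in range(173,tip):
        u=np.arange(int(px)-4,int(px)+5);q=np.clip(g[v,u]-90,0,None);q[q<80]=0
        if q.sum()>0:P.append((Rf@(back(c,((u*q).sum()/q.sum(),v),.05)[:2]-FC))*1e3)
    print("line",np.round(L,1).tolist(),"\nptr",np.round(P,1).tolist());return np.median([p[1] for p in P])-np.median([l[1] for l in L])
E
python3 - <<'E'
from m import *
t=pickle.load(open("pics/top7.pkl","rb"));c=cam("top7");print(gap_err(t,c))
print(t["color"].sum(2)[170:184,455:472])
E
```

```text
line [[68.7, -8.9], [66.5, -9.1], [64.3, -8.9], [62.2, -8.7], [60.0, -9.0], [57.8, -8.9], [55.6, -9.1], [53.5, -8.7], [51.3, -8.9], [49.1, -9.1], [46.9, -9.2], [44.8, -9.1], [42.6, -8.9], [40.4, -9.0], [38.3, -8.8], [36.1, -9.2]] 
ptr [[86.1, 1.8], [83.9, 1.5], [81.5, -1.5], [79.3, -1.1], [77.2, -0.2], [75.1, 0.1]]
8.918384789204477
[[359 362 363 370 418 491 488 482 437 438 438 434 391 392 391 391 391]
 [436 436 435 374 348 491 440 440 449 438 437 435 392 392 392 393 393]
 [438 437 435 429 302 387 565 405 437 438 438 435 393 396 396 396 397]
 [439 439 438 438 431 442 572 339 341 246 252 255 231 173 172 173 132]
 [183 183 124 120 147 365 569 111 114  97  96  94  91  84  82  82  74]
 [ 74  72  43  56  93 359 569  68  69 114 489 200  74  74  78  75  76]
 [ 68  65  46  53  96 360 570  73  69 113 468 206  76  73  78  79  73]
 [ 64  69  68  40  76 361 571  70  73  96 348 329  76  79  76  74  79]
 [ 75  75  67  65  75 361 573  73  72  93 339 335  73  76  78  75  75]
 [ 77  76  66  65  73 219 346  72  76  95 340 337  76  76  76  77  74]
 [ 80  74  65  64  69  86 110  76  75  84 260 459  74  75  76  78  78]
 [ 78  76  76  75  79  77  77  75  77  82 221 465  75  75  73  74  79]
 [ 79  75  78  76  79  78  73  78  76  81 140 589  75  77  77  75  80]
 [ 78  78  76  80  74  79  78  78  78  78 130 594  78  79  74  74  76]]
```

```bash
sed -i 's/u=np.arange(int(px)-4,int(px)+5);q/u=np.arange(int(px)-3,int(px)+2);q/' m.py; python3 - <<'E'
from m import *
t=pickle.load(open("pics/top7.pkl","rb"));c=cam("top7");print(gap_err(t,c))
# wrist view check: gap mouth/line vs pointer
s,w=pickle.load(open("pics/wtop7.pkl","rb"))
M=R.from_rotvec(s["tcp_rot"]).as_matrix();H=np.array(w["hand_eye"]);C=(w["camera_matrix"],s["ee_pos"]+M@H[:3,3],M@H[:3,:3])
print(proj(C,[.6565,-.1835,.05]))
E
```

```text
line [[68.7, -8.9], [66.5, -9.1], [64.3, -8.9], [62.2, -8.7], [60.0, -9.0], [57.8, -8.9], [55.6, -9.1], [53.5, -8.7], [51.3, -8.9], [49.1, -9.1], [46.9, -9.2], [44.8, -9.1], [42.6, -8.9], [40.4, -9.0], [38.3, -8.8], [36.1, -9.2]] 
ptr [[86.2, 2.7], [83.9, 1.5], [81.7, 1.8], [79.6, 2.0], [77.4, 2.2], [75.3, 2.4]]
11.037684321707328
[324.87125855 -99.9903384 ]
```

About 11 mm remains, so I'll push 9.5 mm and measure again.

send_rows:
  targets:
    - [[0, -0.003, 0], [0, 0, 0], -1]
    - [[0, -0.003, 0], [0, 0, 0], -1]
    - [[0, -0.0025, 0], [0, 0, 0], -1]
    - [[0, -0.001, 0], [0, 0, 0], -1]
    - [[0, 0, 0], [0, 0, 0], -1]

```text
t: 8.75
ee_pos: [0.5029, -0.1881, 0.0511]
tcp_rot: [-3.138, -0.14, 0.001]
ft_force: [0.2, -2.6, -1.1]
gripper_width: 0.0003
finger_force: 1.4
```

```bash
python3 - <<'E'
from m import *
s,t,w=seg("top8");print(t["color"].sum(2)[172:186,455:472]);print(gap_err(t,cam("top8"),lx=461.5))
E
```

```text
[425 426 427 428 429 430 431 432 433 460 461 462 463 486 487 488 489 490
 491 492 493 494 495 496 497 498 499 500 501 502 503 504 505 506 507 508
 509 510 511 512 513 514 515 516 517 518 519] [260 260 259 188 190 192 375 602 412 365 579 599 411 244 605 605 606 607
 607 651 651 649 650 650 649 647 650 651 650 648 645 646 645 648 642 639
 637 638 635 638 635 636 633 632 630 629 632]
[ 0.50291529 -0.18806847  0.05110686] [ 0.24296315 -2.57789916 -1.08617976] 8.75
[[439 437 440 432 305 389 569 408 443 441 441 439 398 397 400 399 400]
 [442 442 442 442 434 447 574 340 344 249 257 256 232 176 173 175 135]
 [188 184 125 126 150 371 575 114 113 102  97  95  92  82  83  82  74]
 [ 72  75  43  51  94 363 573  72  73  77  78  76  79  80  75  79  78]
 [ 69  66  42  55  96 364 574  75  73  76  76  76  75  78  77  78  76]
 [ 69  68  68  42  82 363 574  71  73  78  79  80  76  75  80  76  78]
 [ 77  76  67  64  77 365 579 189  75  73  76  79  79  78  75  79  79]
 [ 77  78  70  65  72 225 482 193  79  78  78  76  76  80  77  78  76]
 [ 79  77  66  65  68 106 351 332  73  77  81  77  78  75  75  79  80]
 [ 78  80  79  78  77  97 342 337  79  80  81  78  76  79  79  74  77]
 [ 79  79  81  77  77  87 254 337  79  78  76  76  77  76  75  81  77]
 [ 78  77  76  78  77  85 225 464  75  74  80  82  79  75  77  76  78]
 [ 78  79  77  76  81  81 139 470  77  76  75  80  77  80  76  79  75]
 [ 80  80  81  80  77  79 131 592  77  80  75  76  78  79  79  76  78]]
line [[69.4, 0.2], [67.2, 0.1], [65.0, 0.1], [62.9, -0.0], [60.7, 0.1], [58.5, 0.4], [56.3, 0.1], [54.2, 0.3], [52.0, 0.1], [49.8, 0.1], [47.7, 0.3], [45.5, -0.1], [43.3, 0.1], [41.1, -0.1], [39.0, 0.1], [36.8, 0.3]] 
ptr [[86.2, 2.7], [83.9, 1.5], [81.7, 1.8], [79.6, 2.0], [77.4, 2.2], [75.2, 2.1]]
1.9293255999537613
```

send_rows:
  targets:
    - [[0, -0.001, 0], [0, 0, 0], -1]
    - [[0, -0.001, 0], [0, 0, 0], -1]
    - [[0, 0, 0], [0, 0, 0], -1]
    - [[0, 0, 0], [0, 0, 0], -1]

```text
t: 9.25
ee_pos: [0.5028, -0.1865, 0.0512]
tcp_rot: [-3.138, -0.139, 0.001]
ft_force: [0.3, -4.0, -3.0]
gripper_width: 0.0002
finger_force: 1.8
```

```bash
python3 - <<'E'
from m import *
s,t,w=seg("top9");print(gap_err(t,cam("top9"),lx=460.5))
d=viewer.snapshot("side");pickle.dump(d,open("pics/side9.pkl","wb"));c=cam("side9");g=d["color"].sum(2)
print(proj(c,[.6565,-.1835,.05]))
f=lambda x,y,z:proj(c,[*(FC+Rf.T@np.array([x,y])),z]).round(1)
print([f(x,.0022,.046) for x in (.07,.06,.05,.04)],f(.074,.0022,.05),f(.085,.0022,.05))
print(g[346:372,404:444].tolist().__str__().replace('], [','\n'))
E
```

```text
[425 426 427 428 429 430 431 432 460 461 462 486 487 488 489 490 491 492
 493 494 495 496 497 498 499 500 501 502 503 504 505 506 507 508 509 510
 511 512 513 514 515 516 517 518 519] [256 261 260 188 191 340 602 412 365 600 411 463 606 606 607 607 650 651
 651 649 650 651 649 650 651 651 650 648 647 648 648 647 644 639 639 638
 636 641 636 639 637 635 633 630 632]
[ 0.50279897 -0.18648374  0.05118419] [ 0.31421609 -4.0349756  -3.04333278] 9.25
line [[69.5, 1.4], [67.3, 1.6], [65.2, 1.8], [63.0, 2.0], [60.8, 1.7], [58.6, 1.8], [56.4, 1.6], [54.3, 1.8], [52.1, 1.5], [49.9, 1.6], [47.8, 1.5], [45.6, 1.6], [43.4, 1.8], [41.3, 1.6], [39.1, 1.8], [36.9, 1.4]] 
ptr [[86.2, 2.7], [83.9, 1.5], [81.7, 1.8], [79.6, 2.0], [77.4, 2.2], [75.3, 2.4]]
0.4777948705438373
[426.90998566 354.47090097]
[array([424.8, 356.8]), array([419.2, 358.3]), array([413.6, 359.8]), array([408. , 361.3])] [427.3 354.7] [433.4 353.1]
[[74, 70, 86, 88, 101, 106, 104, 110, 106, 106, 108, 106, 111, 116, 94, 109, 108, 113, 103, 109, 97, 105, 139, 242, 367, 423, 448, 466, 493, 574, 681, 707, 707, 703, 699, 688, 674, 662,
[... 4101 characters left out ...]
79, 87, 92, 103, 99, 114, 113, 99, 112, 110, 104, 104, 106, 110, 113, 109, 103, 105, 111, 112, 94, 103, 119, 159, 288, 428, 479, 446
726, 726, 729, 722, 664, 481, 257, 112, 80, 78, 76, 70, 72, 78, 82, 71, 104, 104, 109, 109, 108, 107, 110, 97, 110, 100, 109, 109, 103, 107, 101, 110, 104, 106, 102, 118, 211, 369, 467, 474
727, 726, 729, 728, 702, 579, 357, 170, 95, 80, 78, 81, 77, 82, 87, 92, 97, 105, 106, 105, 103, 114, 101, 105, 108, 112, 95, 99, 105, 102, 103, 101, 102, 110, 99, 110, 152, 290, 433, 488
729, 726, 726, 729, 718, 661, 477, 268, 125, 74, 67, 70, 81, 78, 91, 94, 99, 105, 115, 109, 117, 101, 105, 109, 108, 100, 109, 99, 105, 105, 109, 108, 105, 105, 99, 107, 111, 209, 364, 467]]
```

Top and side views agree that about 0.6 mm remains. One last nudge, then I'll back off and lift clear.

send_rows:
  targets:
    - [[0, -0.0007, 0], [0, 0, 0], -1]
    - [[0, 0, 0], [0, 0, 0], -1]
    - [[0, 0, 0], [0, 0, 0], -1]
    - [[0, 0.004, 0], [0, 0, 0], -1]
    - [[0, 0.01, 0], [0, 0, 0], -1]
    - [[0, 0, -0.03], [0, 0, 0], -1]
    - [[0, 0, -0.04], [0, 0, 0], 0]
    - [[0, 0, -0.04], [0, 0, 0], 1]
    - [[0, 0, -0.03], [0, 0, 0], 1]
    - [[0, 0, 0], [0, 0, 0], 1]

```text
t: 10.4
ee_pos: [0.5076, -0.2007, 0.1964]
tcp_rot: [3.135, 0.14, 0.014]
ft_force: [0.5, 0.4, 0.4]
gripper_width: 0.0581
finger_force: 0.0
```

```bash
python3 - <<'E'
from m import *
s,t,w=seg("top10");print(gap_err(t,cam("top10"),lx=460.5))
plan([.5136,.3284,.19],-9.2)
E
```

```text
[425 426 427 428 429 430 431 432 460 461 462 485 486 487 488 489 490 491
 492 493 494 495 496 497 498 499 500 501 502 503 504 505 506 507 508 509
 510 511 512 513 514 515 516 517 518 519] [250 249 249 179 182 450 582 393 476 579 391 218 582 586 587 585 588 632
 632 630 629 629 630 630 629 631 631 629 628 627 627 628 628 623 618 617
 619 615 617 616 617 614 611 611 608 611]
[ 0.50762072 -0.20073913  0.19642756] [0.54570913 0.37671603 0.35135584] 10.4
line [[69.6, 2.3], [67.4, 2.5], [65.2, 2.2], [63.0, 2.1], [60.9, 2.3], [58.7, 2.5], [56.5, 2.7], [54.3, 2.4], [52.2, 2.2], [50.0, 2.2], [47.8, 2.4], [45.7, 2.4], [43.5, 2.2], [41.3, 2.1], [39.1, 2.2], [37.0, 2.5]] 
ptr [[86.2, 2.7], [83.9, 1.5], [81.8, 1.9], [79.6, 2.2], [77.4, 2.4], [75.3, 2.4]]
0.017713049093420974
pos [ 0.5047 -0.1999  0.1921] turn [ 1.00e-02 -9.00e-02  1.43e+01] shift(after turn)mm [ -75.7 -522.9    2.1] shift(now)mm [  55.8 -525.4    2. ] tool y [-0.16  -0.987  0.   ] q7 -1.203 t 10.5
```

The line is at 2.35 mm and the pointer at 2.4 mm, so the carrier is lined up and the arm is clear. Next I'll move to the rack at height, then turn −75.7° so the pads close across the 16 mm of the broad handle.

send_rows:
  targets:
    - [[0.003, -0.03, 0], [0, 0, 0], 1]
    - [[0.005, -0.049, 0], [0, 0, 0], 1]
    - [[0.005, -0.049, 0], [0, 0, 0], 1]
    - [[0.005, -0.049, 0], [0, 0, 0], 1]
    - [[0.006, -0.049, 0], [0, 0, 0], 1]
    - [[0.006, -0.049, 0], [0, 0, 0], 1]
    - [[0.006, -0.049, 0], [0, 0, 0], 1]
    - [[0.005, -0.049, 0], [0, 0, 0], 1]
    - [[0.005, -0.049, 0], [0, 0, 0], 1]
    - [[0.005, -0.049, 0], [0, 0, 0], 1]

```text
t: 11.5
ee_pos: [0.5122, 0.2753, 0.1895]
tcp_rot: [3.138, 0.14, -0.005]
ft_force: [0.9, -0.9, 0.8]
gripper_width: 0.0856
finger_force: 0.0
```

send_rows:
  targets:
    - [[0.005, -0.05, 0], [0, 0, 0], 1]
    - [[0, 0, 0], [0, 0, -8.4], 1]
    - [[0, 0, 0], [0, 0, -8.4], 1]
    - [[0, 0, 0], [0, 0, -8.4], 1]
    - [[0, 0, 0], [0, 0, -8.4], 1]
    - [[0, 0, 0], [0, 0, -8.4], 1]
    - [[0, 0, 0], [0, 0, -8.4], 1]
    - [[0, 0, 0], [0, 0, -8.4], 1]
    - [[0, 0, 0], [0, 0, -8.4], 1]
    - [[0, 0, 0], [0, 0, -8.5], 1]

```text
t: 12.5
ee_pos: [0.5129, 0.3234, 0.1893]
tcp_rot: [-2.385, -2.043, 0.005]
ft_force: [-0.7, -0.2, -0.5]
gripper_width: 0.0857
finger_force: 0.0
```

send_rows:
  targets:
    - [[0, 0, 0], [0, 0, 0], 1]
    - [[0, 0, 0], [0, 0, 0], 1]

```text
t: 12.7
ee_pos: [0.5133, 0.3234, 0.19]
tcp_rot: [-2.395, -2.031, 0.004]
ft_force: [-0.4, 0.4, -0.1]
gripper_width: 0.0852
finger_force: 0.0
```

```bash
python3 - <<'E'
from m import *
plan([.5136,.3284,.16],-9.2-90)
s=bot.observe();w=viewer.snapshot("wrist");pickle.dump((s,w),open("pics/w11.pkl","wb"))
M=R.from_rotvec(s["tcp_rot"]).as_matrix();H=np.array(w["hand_eye"]);C=(w["camera_matrix"],s["ee_pos"]+M@H[:3,3],M@H[:3,:3])
a=np.radians(-9.2);ex=np.array([np.cos(a),np.sin(a)]);ey=np.array([-ex[1],ex[0]])
q=np.array([proj(C,[*(np.array([.5136,.3284])+i*.008*ex+j*.021*ey),.101]) for i,j in((1,1),(1,-1),(-1,-1),(-1,1))]);print("pred top corners",q.round(0).tolist())
hsv=cv2.cvtColor(w["color"],cv2.COLOR_RGB2HSV);m=q.mean(0).astype(int);x0,y0=max(m[0]-90,0),max(m[1]-90,0)
print(m,w["color"][m[1],m[0]]);g=w["color"].sum(2);sub=g[y0:m[1]+100:7,x0:m[0]+100:7];print(x0,y0);print("\n".join(" ".join(f"{v:3d}" for v in r) for r in sub))
E
```

```text
pos [0.5133 0.3234 0.19  ] turn [-0.13  0.06 -0.21] shift(after turn)mm [ 4.9 -0.5 30. ] shift(now)mm [ 5.  -0.5 30. ] tool y [ 0.987 -0.16   0.   ] q7 -1.038 t 12.7
pred top corners [[332.0, 195.0], [332.0, 254.0], [309.0, 254.0], [308.0, 195.0]]
[320 224] [106 107 110]
230 134
386 511 516 468 467 469 462 325 324 333 289 291 290 296 289 283 294 320 326 380 364 365 372 379 381 372 377 377
500 514 503 459 475 469 471 614 618 619 677 671 670 535 526 532 529 528 536 532 381 384 381 380 373 364 372 378
520 503 514 503 467 472 478 616 618 612 631 525 520 529 521 532 531 525 534 532 384 381 381 369 364 370 379 378
520 501 517 525 473 461 457 621 618 613 462 456 521 531 525 532 518 526 530 534 386 389 364 374 369 367 373 372
523 507 511 500 465 311 326 619 619 452 459 455 447 530 520 529 521 531 530 526 376 389 363 391 380 384 373 375
506 521 501 519 332 323 337 619 444 441 460 450 451 463 453 529 519 528 530 517 371 383 396 377 380 369 362 367
510 501 513 376 310 317 326 454 446 441 456 363 364 359 421 428 517 531 529 514 379 385 379 385 379 376 381 382
526 383 382 391 327 318 311 449 449 
[... 1615 characters left out ...]
 371 371 508 522 514 518 508
383 363 375 376 365 315 466 471 515 459 448 364 362 364 424 415 524 522 674 387 384 393 379 518 519 520 525 522
373 377 368 372 519 460 474 466 522 474 455 360 223 210 210 422 521 559 673 369 387 380 420 497 521 515 514 501
387 370 375 521 509 473 472 468 518 530 627 529 215 217 212 416 673 659 674 390 408 510 524 508 522 521 523 522
388 506 519 515 516 518 505 456 565 684 627 534 228 218 202 421 672 662 672 374 512 507 495 514 526 516 518 506
519 515 505 516 513 506 514 469 676 686 676 583 218 224 207 447 671 661 671 518 504 505 512 503 509 518 511 509
504 509 506 510 515 501 506 487 675 687 673 677 295 336 312 649 669 665 670 501 498 506 499 503 500 510 516 508
```

The handle top is seen at u≈310–334, v≈195–253, within about 1 px of the prediction for a 42×16 mm top. So this is the broad gauge, at the expected place. Descending to grip.

send_rows:
  targets:
    - [[0.005, -0.0003, 0.01], [0, 0, -0.2], 1]
    - [[0, 0, 0.035], [0, 0, 0], 1]
    - [[0, 0, 0.035], [0, 0, 0], 1]
    - [[0, 0, 0.03], [0, 0, 0], 1]
    - [[0, 0, 0.014], [0, 0, 0], 1]
    - [[0, 0, 0.004], [0, 0, 0], 1]
    - [[0, 0, 0], [0, 0, 0], 1]

```text
t: 13.45
ee_pos: [0.5144, 0.3294, 0.0635]
tcp_rot: [-2.389, -2.04, -0.0]
ft_force: [0.4, 0.2, -0.2]
gripper_width: 0.0853
finger_force: 0.0
```

send_rows:
  targets:
    - [[0, 0, 0], [0, 0, 0], 0]
    - [[0, 0, 0], [0, 0, 0], -0.3]
    - [[0, 0, 0], [0, 0, 0], -0.5]
    - [[0, 0, 0], [0, 0, 0], -0.6]
    - [[0, 0, 0], [0, 0, 0], -0.8]
    - [[0, 0, 0], [0, 0, 0], -1]
    - [[0, 0, 0], [0, 0, 0], -1]
    - [[0, 0, 0], [0, 0, 0], -1]
  force: 40

```text
t: 14.25
ee_pos: [0.5145, 0.329, 0.0639]
tcp_rot: [2.389, 2.04, 0.0]
ft_force: [-1.1, -0.3, 5.2]
gripper_width: 0.0142
finger_force: 40.2
```

The gauge is gripped at 40 N. I'll lift it straight out.

send_rows:
  targets:
    - [[0, 0, -0.006], [0, 0, 0], -1]
    - [[0, 0, -0.014], [0, 0, 0], -1]
    - [[0, 0, -0.015], [0, 0, 0], -1]
    - [[0, 0, -0.02], [0, 0, 0], -1]
    - [[0, 0, -0.025], [0, 0, 0], -1]
    - [[0, 0, -0.025], [0, 0, 0], -1]
    - [[0, 0, -0.01], [0, 0, 0], -1]
    - [[0, 0, 0], [0, 0, 0], -1]
  force: 60

```text
t: 15.05
ee_pos: [0.5153, 0.3296, 0.1806]
tcp_rot: [2.388, 2.04, 0.006]
ft_force: [1.0, -0.2, -0.9]
gripper_width: 0.0137
finger_force: 59.0
```

```bash
python3 - <<'E'
from m import *
s=bot.observe();print(s["gripper_width"],s["finger_force"],s["ft_force"])
c=cam("top10");e,M=np.array(FC),Rf
t=pickle.load(open("pics/top10.pkl","rb"))
# long gap target: from knob/gap measurement shifted by measured slide
s0=np.array([.5866,-.2529]);print("gap now", s0+Rf.T@np.array([0,.0024+.0602]))
plan([.5812,-.1906,.164],5.1-90)
w=viewer.snapshot("wrist");pickle.dump((s,w),open("pics/w12.pkl","wb"))
d=viewer.snapshot("side");pickle.dump(d,open("pics/side12.pkl","wb"))
cs=cam("side12");p=s["ee_pos"];print([proj(cs,p+[0,0,z]).round(0).tolist() for z in(.05,.019,-.018,-.043)])
# wrist: light/dark rows around handle
H=np.array(w["hand_eye"]);K=w["camera_matrix"]
def pt(x):return (K@(H[:3,:3].T@(np.array(x)-H[:3,3])));
print([ (pt(x)[:2]/pt(x)[2]).round(0).tolist() for x in ([.021,.008,.018],[-.021,.008,.018],[.025,-.014,.013],[.025,.014,.013],[.015,0,.044],[-.015,0,.044])])
cv2.imwrite("pics/w12.png",np.hstack([cv2.resize(w["color"][200:440,200:440,::-1],(400,400)),cv2.resize(d["color"][120:240,230:350,::-1],(400,400))]))
E
```

```text
0.01366908981557031 59.01104005984962 [ 1.02934942 -0.22276287 -0.9269505 ]
gap now [ 0.58103522 -0.19054783]
pos [0.5153 0.3296 0.1806] turn [  0.2   -0.11 -14.11] shift(after turn)mm [-524.    19.4   16.6] shift(now)mm [-503.5  146.5   15.8] tool y [0.996 0.089 0.   ] q7 -1.047 t 15.05
[[286.0, 120.0], [287.0, 133.0], [288.0, 148.0], [288.0, 158.0]]
[[336.0, 233.0], [335.0, 307.0], [292.0, 228.0], [349.0, 228.0], [321.0, 230.0], [321.0, 278.0]]
```

send_rows:
  targets:
    - [[0, 0, 0], [0, 0, -7.0], -1]
    - [[0, 0, 0], [0, 0, -7.1], -1]
    - [[-0.025, 0, 0], [0, 0, 0], -1]
    - [[-0.045, 0.002, 0], [0, 0, 0], -1]
    - [[-0.047, 0.002, 0], [0, 0, 0], -1]
    - [[-0.047, 0.002, 0], [0, 0, 0], -1]
    - [[-0.047, 0.002, 0], [0, 0, 0], -1]
    - [[-0.047, 0.002, 0], [0, 0, 0], -1]
    - [[-0.047, 0.002, 0], [0, 0, 0], -1]
    - [[-0.047, 0.002, 0], [0, 0, 0], -1]

```text
t: 16.15
ee_pos: [0.5586, -0.0226, 0.1769]
tcp_rot: [-2.119, -2.316, 0.002]
ft_force: [0.8, 0.4, -0.3]
gripper_width: 0.0137
finger_force: 59.0
```

send_rows:
  targets:
    - [[-0.047, 0.002, 0], [0, 0, 0], -1]
    - [[-0.045, 0.002, 0], [0, 0, 0], -1]
    - [[-0.04, 0.001, 0], [0, 0, 0], -1]
    - [[-0.025, 0, 0.005], [0, 0, 0], -1]
    - [[-0.01, 0, 0.005], [0, 0, 0], -1]
    - [[0, 0, 0], [0, 0, 0], -1]
    - [[0, 0, 0], [0, 0, 0], -1]

```text
t: 16.85
ee_pos: [0.579, -0.184, 0.1676]
tcp_rot: [-2.116, -2.319, -0.001]
ft_force: [0.1, 0.3, -0.7]
gripper_width: 0.0133
finger_force: 59.0
```

```bash
python3 - <<'E'
from m import *
plan([.581,-.1906,.164],5.1-90)
s=bot.observe();d={n:viewer.snapshot(n) for n in("wrist","side","top")};pickle.dump((s,d["wrist"]),open("pics/w13.pkl","wb"))
for n in("side","top"):pickle.dump(d[n],open(f"pics/{n}13.pkl","wb"))
w=d["wrist"];M=R.from_rotvec(s["tcp_rot"]).as_matrix();H=np.array(w["hand_eye"]);C=(w["camera_matrix"],s["ee_pos"]+M@H[:3,3],M@H[:3,:3])
cs=cam("side13");g=[.581,-.1906,.08];print("gap wrist",proj(C,g),"side",proj(cs,g),"tip blade exp wrist",proj(C,s["ee_pos"]-[0,0,.044]),"side",proj(cs,s["ee_pos"]-[0,0,.044]),"sh",proj(cs,s["ee_pos"]-[0,0,.019]))
a=cv2.resize(d["side"]["color"][290:400,340:480,::-1],None,fx=4,fy=4,interpolation=cv2.INTER_CUBIC)[:440,:400]
b=cv2.resize(w["color"][180:400,220:420,::-1],(400,440),interpolation=cv2.INTER_CUBIC);cv2.imwrite("pics/m13.png",np.hstack([a,b]))
E
```

```text
pos [ 0.579  -0.184   0.1676] turn [-0.07 -0.11  0.12] shift(after turn)mm [-6.7  1.4  3.6] shift(now)mm [-6.7  1.4  3.6] tool y [0.996 0.089 0.   ] q7 0.094 t 16.85
gap wrist [322.34752637 241.99564995] side [385.45601817 354.39574026] tip blade exp wrist [320.10299131 254.20041459] side [384.92873854 333.49851051] sh [386.07552498 322.72540458]
```

send_rows:
  targets:
    - [[-0.005, 0.0014, 0.01], [0, 0, 0], -1]
    - [[0, 0, 0.011], [0, 0, 0], -1]
    - [[0, 0, 0], [0, 0, 0], -1]
    - [[0, 0, 0], [0, 0, 0], -1]

```text
t: 17.4
ee_pos: [0.5808, -0.191, 0.1466]
tcp_rot: [-2.119, -2.317, 0.001]
ft_force: [0.5, -0.1, -1.3]
gripper_width: 0.0131
finger_force: 59.0
```

```bash
python3 - <<'E'
from m import *
plan([.581,-.1906,.145],5.1-90)
s=bot.observe();d={n:viewer.snapshot(n) for n in("wrist","side")};pickle.dump((s,d["wrist"]),open("pics/w14.pkl","wb"));pickle.dump(d["side"],open("pics/side14.pkl","wb"))
w=d["wrist"];M=R.from_rotvec(s["tcp_rot"]).as_matrix();H=np.array(w["hand_eye"]);C=(w["camera_matrix"],s["ee_pos"]+M@H[:3,3],M@H[:3,:3])
cs=cam("side14");f=lambda x,y,z:[*(np.array([.581,-.1906])+Rf.T@np.array([x,y])),z]
for n,c in(("w",C),("s",cs)):print(n,"gap",[proj(c,f(x,y,.08)).round(1).tolist() for x,y in((.00375,.018),(-.00375,.018),(.00375,-.018),(-.00375,-.018),(.00375,.054),(-.00375,.054),(.00375,.074),(-.00375,.074))],
 "blade",[proj(c,s["ee_pos"]+M@np.array([x,y,.044])).round(1).tolist() for x,y in((.0143,.002),(.0143,-.002),(-.0157,.002),(-.0157,-.002))],"sh",[proj(c,s["ee_pos"]+M@np.array([x,y,.013])).round(1).tolist() for x,y in((.0243,.014),(.0243,-.014))])
a=cv2.resize(w["color"][150:450,190:440,::-1],None,fx=2,fy=2,interpolation=cv2.INTER_CUBIC)
b=cv2.resize(d["side"]["color"][290:400,350:425,::-1],None,fx=4,fy=4,interpolation=cv2.INTER_CUBIC)
o=np.zeros((600,800,3),np.uint8);o[:,:500]=a;o[:440,500:]=b;o=(255*(o/255.)**.7).astype(np.uint8);cv2.imwrite("pics/m14.png",o)
E
```

```text
pos [ 0.5808 -0.191   0.1466] turn [-0.07 -0.04  0.  ] shift(after turn)mm [0.4 0.2 1.6] shift(now)mm [0.4 0.2 1.6] tool y [0.996 0.089 0.   ] q7 0.089 t 17.4
w gap [[326.6, 214.3], [314.6, 214.3], [326.4, 267.7], [314.9, 267.7], [326.8, 156.0], [314.3, 156.0], [327.0, 121.2], [314.1, 121.2]] blade [[323.5, 230.7], [316.5, 230.7], [323.4, 278.7], [316.7, 278.7]] sh [[348.0, 229.2], [291.4, 229.3]]
s gap [[383.3, 345.2], [379.0, 346.3], [392.1, 362.7], [387.7, 363.9], [375.0, 328.6], [370.8, 329.7], [370.6, 319.9], [366.5, 320.9]] blade [[384.1, 338.3], [381.7, 338.9], [391.5, 353.0], [389.1, 353.6]] sh [[390.2, 318.8], [373.3, 322.9]]
```

View pics/m14.png

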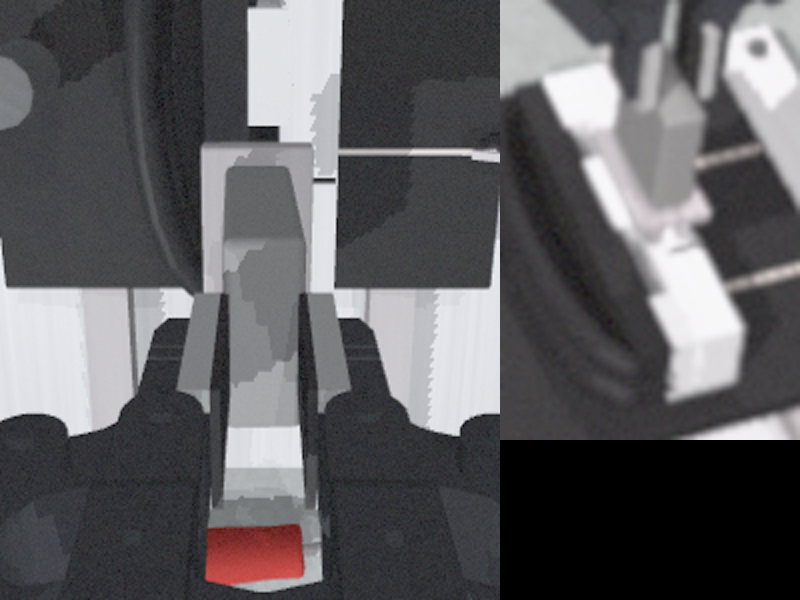

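The last picture shows the gap ends and rail mark where predicted: the +y end at v≈213.5 against 214.3, and the mark at v≈240 against 240.5. In x the shoulder spans u≈291–347 against 291–348 predicted. The shoulder's +y edge is at v≈221.5 against 229, though, so I'll fit the gauge's position in the hand.

```bash
python3 - <<'E'
from m import *
from scipy.optimize import least_squares
s,w=pickle.load(open("pics/w14.pkl","rb"));H=np.array(w["hand_eye"]);K=w["camera_matrix"]
def pv(x,y,z):
    q=K@(H[:3,:3].T@(np.array([x,y,z])-H[:3,3]));return q[:2]/q[2]
# gauge coords (gx, gz up) of observed edges -> v
obs=[(.021,.056,270),(-.021,.056,363.5),(.021,.006,233),(.025,.006,221.5)]
def res(p):
    dx,dz,th=p;r=[]
    for gx,gz,v in obs:
        x=dx+gx*np.cos(th)-gz*np.sin(th);z=dz-(gx*np.sin(th)+gz*np.cos(th));r.append(pv(x,0,z)[1]-v)
    return r
for fix in(0,1):
    o=least_squares(lambda p:res([p[0],p[1],0 if fix else p[2]]),[0,.019,0]);print(o.x*[1e3,1e3,57.3],o.fun.round(1))
print([pv(a,0,b)[1] for a,b in((.0203,-.037),(-.0217,-.037),(.0203,.013))], "handle u",pv(.021,.008,-.037),pv(.021,-.008,-.037),pv(.021,.008,.013),pv(.021,-.008,.013))
M=R.from_rotvec(s["tcp_rot"]).as_matrix();C=(K,s["ee_pos"]+M@H[:3,3],M@H[:3,:3])
f=lambda x,y,z:[*(np.array([.581,-.1906])+Rf.T@np.array([x,y])),z]
print("line pred",proj(C,f(.04,0,.046)),proj(C,f(.075,0,.05)),"mark",proj(C,f(.016,0,.08)))
g=w["color"].sum(2).astype(int);print(g[215:246,385],g[228:250,351]);print(g[262:276,320],g[355:370,320],g[216:240,320])
E
```

```text
[ 1.80764502 21.27236804  0.57080976] [-0.1  0.1 -1.9  1.9]
[ 1.67265262 20.72875945  0.        ] [-0.8  0.3 -1.6  2.2]
[np.float64(276.7944854235176), np.float64(371.34657437410186), np.float64(236.9701953789275)] handle u [340.34871312 275.07932042] [297.92140419 275.08300175] [335.832333   235.62424275] [303.62415512 235.62839125]
line pred [376.18864864 226.94023781] [426.04931076 228.50224683] mark [345.60116692 241.57717205]
[ 80  90  95 101  79  88  71  75  99 269 479 466 284  82  88  76  85  87
  76  77  86  87  88  69  80  94  83  75  98  87  82] [511 500 507 502 502 503 505 504 504 538 620  94 119 301 572 654 651 651
 651 651 650 651]
[207 210 200 210 206 206 214 255 290 316 334 360 352 258] [430 425 426 429 423 429 426 415 487 664 664 662 660 659 661] [ 41  51  31  60  99 221 264 295 350 344 339 344 343 341 335 339 322 208
 203 206 208 206 201 202]
```

The fit puts the gauge 1.7 mm towards +y and 2 mm lower in the hand. The measured gap is 1.8 mm towards +y of the TCP, so it is aligned. I'll lower in steps and watch the force.

send_rows:
  targets:
    - [[0, 0.0002, 0.01], [0, 0, 0], -1]
    - [[0, 0, 0.008], [0, 0, 0], -1]
    - [[0, 0, 0.003], [0, 0, 0], -1]
    - [[0, 0, 0.003], [0, 0, 0], -1]
    - [[0, 0, 0.003], [0, 0, 0], -1]
    - [[0, 0, 0.002], [0, 0, 0], -1]
    - [[0, 0, 0], [0, 0, 0], -1]

```text
t: 18.2
ee_pos: [0.582, -0.1911, 0.1184]
tcp_rot: [2.12, 2.317, 0.001]
ft_force: [2.3, -0.1, -2.2]
gripper_width: 0.0134
finger_force: 59.0
```

The blade tip should be about 8 mm in, with only about 2 N. Continuing.

send_rows:
  targets:
    - [[0, 0, 0.004], [0, 0, 0], -1]
    - [[0, 0, 0.004], [0, 0, 0], -1]
    - [[0, 0, 0.003], [0, 0, 0], -1]
    - [[0, 0, 0.002], [0, 0, 0], -1]
    - [[0, 0, 0], [0, 0, 0], -1]

```text
t: 18.7
ee_pos: [0.5814, -0.1912, 0.1049]
tcp_rot: [-2.12, -2.318, -0.0]
ft_force: [2.4, 0.1, -1.8]
gripper_width: 0.0134
finger_force: 58.9
```

send_rows:
  targets:
    - [[0, 0, 0.0015], [0, 0, 0], -1]
    - [[0, 0, 0.0015], [0, 0, 0], -1]
    - [[0, 0, 0.001], [0, 0, 0], -1]
    - [[0, 0, 0], [0, 0, 0], -1]

```text
t: 19.1
ee_pos: [0.5815, -0.1912, 0.1013]
tcp_rot: [2.12, 2.318, 0.0]
ft_force: [2.9, 1.1, -0.2]
gripper_width: 0.0132
finger_force: 59.1
```

send_rows:
  targets:
    - [[0, 0, 0.001], [0, 0, 0], -1]
    - [[0, 0, 0.001], [0, 0, 0], -1]
    - [[0, 0, 0], [0, 0, 0], -1]

```text
t: 19.4
ee_pos: [0.5815, -0.1912, 0.0993]
tcp_rot: [2.12, 2.318, 0.0]
ft_force: [3.2, -1.4, -1.6]
gripper_width: 0.0135
finger_force: 59.2
```

send_rows:
  targets:
    - [[0, 0, 0.001], [0, 0, 0], -1]
    - [[0, 0, 0], [0, 0, 0], -1]

```text
t: 19.6
ee_pos: [0.5816, -0.1913, 0.0988]
tcp_rot: [2.12, 2.318, -0.0]
ft_force: [2.3, 0.8, 3.4]
gripper_width: 0.0136
finger_force: 59.6
```

send_rows:
  targets:
    - [[0, 0, 0.001], [0, 0, 0], -1]
    - [[0, 0, 0], [0, 0, 0], -1]

```text
t: 19.8
ee_pos: [0.5817, -0.1914, 0.0987]
tcp_rot: [2.12, 2.317, -0.001]
ft_force: [-0.0, 2.0, 9.0]
gripper_width: 0.0134
finger_force: 60.4
```

The force rises at z = 0.0987, so it has seated on the rim. I'll check the carrier line, then let go.

send_rows:
  targets:
    - [[0, 0, -0.0005], [0, 0, 0], -0.6]
    - [[0, 0, 0], [0, 0, 0], -0.3]
    - [[0, 0, 0], [0, 0, 0], 0]
    - [[0, 0, 0], [0, 0, 0], 0]
    - [[0, 0, 0], [0, 0, 0], 0]
    - [[0, 0, -0.01], [0, 0, 0], 0]
    - [[0, 0, -0.03], [0, 0, 0], 0]
    - [[0, 0, -0.04], [0, 0, 0], 0]
    - [[0, 0, -0.04], [0, 0, 0], 0]
    - [[0, 0, -0.02], [0, 0, 0], 0]
  force: 20

```text
t: 20.8
ee_pos: [0.5831, -0.1912, 0.2427]
tcp_rot: [2.117, 2.314, 0.004]
ft_force: [0.3, -0.3, -0.2]
gripper_width: 0.0426
finger_force: 0.0
```

send_rows:
  targets:
    - [[0.04, -0.01, -0.01], [0, 0, 0], 0]
    - [[0.045, -0.01, 0], [0, 0, 0], 0]
    - [[0.045, -0.02, 0], [0, 0, 0], 0]
    - [[0.045, -0.02, 0], [0, 0, 0], 0]
    - [[0.045, -0.02, 0], [0, 0, 0], 0]
    - [[0.02, 0, 0], [0, 0, 0], 0]
    - [[0, 0, 0], [0, 0, 0], 0]

```text
t: 21.5
ee_pos: [0.4797, 0.0443, 0.2492]
tcp_rot: [2.112, 2.324, 0.002]
ft_force: [-0.0, -0.8, 1.1]
gripper_width: 0.0428
finger_force: 0.0
```

```bash
python3 - <<'E'
from m import *
s,t,w=seg("top15");c=cam("top15");print("err",gap_err(t,c,lx=460.5))
d=viewer.snapshot("side");pickle.dump(d,open("pics/side15.pkl","wb"));cs=cam("side15")
f=lambda x,y,z:[*(np.array([.581,-.1906])+Rf.T@np.array([x,y])),z]
q=np.array([proj(c,f(x,y,.136)) for x,y in((.008,.021),(.008,-.021),(-.008,-.021),(-.008,.021))]);print("top handle pred",q.round(1).tolist())
x0,y0=q.min(0).astype(int)-8;x1,y1=q.max(0).astype(int)+9
g=t["color"].sum(2);print(x0,y0);print("\n".join(" ".join(f"{v:3d}" for v in r) for r in g[y0:y1,x0:x1]))
P=[("handletop",[f(x,-.021,.136) for x in(-.008,.008)]),("shoulder",[f(x,-.025,z) for x in(-.014,.014) for z in (.086,.08)])]
for n,l in P:print(n,[proj(cs,p).round(1).tolist() for p in l])
g=d["color"].sum(2).astype(int);print("\n".join(" ".join(f"{v:3d}" for v in r) for r in g[315:372:2,368:410:2]))
E
```

```text
[425 426 427 428 429 430 431 432 460 461 462 485 486 487 488 489 490 491
 492 493 494 495 496 497 498 499 500 501 502 503 504 505 506 507 508 509
 510 511 512 513 514 515 516 517 518 519] [271 271 271 194 198 332 430 425 513 625 424 237 629 632 632 632 634 671
 671 671 670 668 670 669 667 671 668 669 668 667 667 667 667 665 661 662
 660 659 660 659 661 658 657 655 654 657]
[0.47971872 0.0442873  0.24919607] [-0.00603373 -0.81677931  1.13792957] 21.5
line [[69.6, 2.4], [67.4, 2.6], [65.2, 2.3], [63.0, 2.2], [60.9, 2.3], [58.7, 2.5], [56.5, 2.7], [54.3, 2.4], [52.2, 2.2], [50.0, 2.2], [47.8, 2.4], [45.7, 2.4], [43.5, 2.3], [41.3, 2.2], [39.1, 2.3], [37.0, 2.5]] 
ptr [[86.2, 2.7], [83.9, 1.5], [81.8, 1.9], [79.6, 2.2], [77.4, 2.4], [75.3, 2.4]]
err -0.03815264048467615
top handle pred [[465.1, 204.6], [486.3, 202.9], [487.2, 211.0], [465.9, 212.6]]
457 194
 57  60  58  61 112 335  59  61  60  61  58  59  59  57  59  60  57  59  59  59  80  84  83  82  84  82  84  81  85  86 211 533 533 537 541 540 541 546 546
 60  59  59  61  94 424  62  56  61  60  57  59  60  55  59  62  60  58  59  5
[... 5830 characters left out ...]
 416 521 553 406  91  77  71
 46  47  70  84 123 356 509 466 364 319 359 344 340 342 408 501 661 655 208  65  86
 35  48  62  71  99 224 518 507 446 335 350 348 344 360 462 571 677 719 440 113 152
 43  41  59  66  77 137 388 545 515 393 370 411 416 532 598 622 567 696 663 377 320
 72  34  45  71  73  97 231 507 554 522 515 555 547 594 573 582 652 715 722 465 145
 90  63  44  46  71  94 131 398 551 568 564 566 531 557 576 645 713 728 729 661 211
113  82  40  39  59  75  97 257 471 443 419 633 659 682 686 691 720 729 730 720 479
115 108  76  44  43  70  88 127 188 163 186 596 688 686 694 719 726 730 727 730 666
103 119 103  67  39  59  77 107  90  96  98 375 669 688 694 722 723 729 730 727 715
```

The line error is −0.04 mm. The handle stands within 1–2 px of where a seated gauge should be in both views (top u 466–485, v 204–211; shoulder at side row ≈366). The arm is clear, so I'll hand in.

```bash
python3 -c "
from cell import job
print(job.hand_in())"
```

```text
the job is handed in; nothing more can be done
None
```

The job is handed in (no verdict came back): the long gap's line matches the pointer to about 0.1 mm, the broad gauge stands seated in that gap, and the narrow gauge was left alone; the pads closed through the knob without gripping it, so I slid the carrier by pushing the knob with shut fingers.

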